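# Turn a glass filter plate label up and present it to the label reader

### The arm

A 6-joint arm with a two-finger parallel gripper is mounted at the origin on the work surface. World frame = base frame: x ahead of the robot, y to its left, z up, the work surface at z = 0. Lengths are in m, angles in rad, forces in N, time in s.
With the tool pointing down it reaches from about 0.35 to 0.975 m from the base axis. Payload 4.9 kg.
Tool frame: the origin (TCP) lies midway between the tips of the shut fingers; the grasp point (between the pads) lies 19 mm behind it (manip.tcp_to_grasp is the distance from the TCP to the grasp point, in m); z points along the fingers, y is the direction in which the jaws open and shut (so a half turn about z gives the same grasp; the last joint's range is limited). The gripper opens to 85 mm and grips with 20 to 120 N. Pads are 22 mm wide; open, the fingers measure 114 mm over their backs; the gripper's body (76 mm by 85 mm) begins 54 mm behind the grasp point. The pads swing forward as they close: fully open they stand 13 mm farther back than shut.
Start: joints at [1.216, 0.053, 1.613, -0, 1.476, -0.119], TCP at [0.146, 0.608, 0.231] pointing down, gripper open.
Joint ranges: [-3.01, 3.01], [-1.01, 2.22], [0.06, 2.58], [-1.02, 4.17], [0.09, 2.62], [-3.14, 3.14]. Speed limits (rad/s): [2.57, 2.57, 3.14, 3.14, 3.14, 3.14].

### API

Orientations are given as a rotation vector (axis times angle).
In Python, from station import manip gives the robot as it stands. The module is installed in compiled form; this text tells all that it offers. Calls block until the motion is done:
- manip.move_to(position, orientation): joint-space move of the TCP to a pose.
- manip.movel(position, frame=None, velocity=0.15, guard=None): straight line of the TCP; frame=None keeps the orientation; velocity is the mean speed in m/s. With guard (N) it stops when the force on the tool has changed by that much, and returns True; else False.
- manip.set_joints(angles): joint-space move.
- manip.gripper_to(opening, grasp_force=None): finger opening in m; grasp_force is the grip in N (None keeps the last); returns when the fingers have stopped.
- manip.sleep(seconds).
- manip.ik(position, orientation): joint angles nearest the present ones, or None.
- manip.get_state(): the state.
- manip.camera(name): name is "scene" or "top" or "wrist"; returns the picture (420x560x3 uint8, blue, green, red); there is no depth.
- manip.camera_params(name): a dict with "mtx" (3x3 intrinsics, pixels), "rvec" (rotation vector, rad) and "tvec" (3), from world to camera coordinates, as OpenCV has them; the wrist camera has in their place "mount" (4x4, takes a point from camera to tool coordinates, whose origin is the TCP and whose axes are the flange's). Camera axes: x right, y down, z forward; pixel columns grow to the right and rows downward; lengths in m; the calibration is good to about 2 mm. A picture is of the moment at which its call begins: read the wrist's pose just before it. camera_params takes no time and is no camera call.
A pose or a line that the arm cannot do raises manip.PlanningError and nothing moves.
- manip.job_done(): hands the job in, once; it reports no verdict.
The state is a dict: "time": time; "joint_pos": joint angles; "joint_vel": joint speeds; "tau": joint torques, N m; "eef_pos": TCP position; "eef_rot": TCP orientation; "force": force on the tool from outside, world axes, zero at the start; "wrist_torque": the same for the moment, N m; "grip_width": finger opening in m.
Only numpy, scipy, OpenCV 4.12 (cv2) and the standard library are available. Lean on these libraries where they do the work, as an engineer would, in place of code of your own. Each camera call takes 0.05 s, during which the arm holds its last target.

### The job

Take the glass filter plate from the rack slot nearer the robot and lay it by its long edge against the lip of the little sloped stand, label side up, letting go of it there. Then pick it up again and present it to the label reader: held level with the label side up, about 10 cm above the bench, with the frosted end (the one with the small corner notch) over the middle of the reader's black pad and pointing at the reading head. Finish while still holding it there; leave the other plate in its slot and do not disturb the things lying around.

Things in the scene. Friction and masses are not known exactly. Their poses are not given: they have to be found in the camera images.
- rack: black two-slot rack, fixed. Base 150 (x) x 90 (y) mm, origin under its middle. Slots along y, 80 mm long, 7 mm wide, walls 4 mm thick, at x = -38 mm (nearer the robot) and +38 mm. Above the bench: slot floors 12 mm, wall tops 36 mm, upper edge of a standing plate 62 mm.
- rack_near (a point): middle of the floor of the slot nearer the robot (the plate to take stands here)
- rack_far (a point): middle of the floor of the slot farther from the robot (this plate stays)
- plate_a: clear glass plate 68 x 50 x 5 mm, 45 g, standing on a long edge, label facing either way. On the label side the 21 mm at one short end are frosted white with a blank label; that end has an 8 mm square corner notch (at the top at the start). Origin: middle of the un-notched long edge. x: out of the label side; -y: towards the frosted end (short ends at y = -34, +34 mm); z: across, to the notched long edge. It may be in either slot.
- plate_b: clear glass plate 68 x 50 x 5 mm, 45 g, standing on a long edge, label facing either way. On the label side the 21 mm at one short end are frosted white with a blank label; that end has an 8 mm square corner notch (at the top at the start). Origin: middle of the un-notched long edge. x: out of the label side; -y: towards the frosted end (short ends at y = -34, +34 mm); z: across, to the notched long edge. It may be in either slot.
- plate_a_mid (a point): centre of plate_a
- plate_b_mid (a point): centre of plate_b
- plate_a_frost (a point): centre of the frosted band of plate_a on its label side, 24 mm from the middle towards the frosted end
- plate_b_frost (a point): the same on plate_b
- stand: small fixed stand, origin under its 90 x 80 mm foot. On a column, a narrow board 40 mm wide (y), 28 mm long up the slope, 6 mm thick, at 45 degrees: its face looks along +x and up, high end at -x. At the low end a lip stands 8 mm off the face. A plate lies with its length along y, a long edge on the lip; its upper 22 mm and 14 mm at each end overhang.
- stand_seat (a point): where the centre of a plate is when it lies on the board against the lip: 25 mm up the slope from the lip, 2.5 mm off the face, about 94 mm above the bench
- reader: fixed label reader: grey base 230 x 90 x 6 mm (from 55 mm at -x to 175 mm at +x of the origin) with a black pad 70 x 70 mm, top 8 mm above the bench. Origin under the middle of the pad. The reading head stands at the +x end: a block 76 mm wide (y), from 112 to 172 mm in x, 156 mm tall.
- reader_spot (a point): point 100 mm above the bench over the middle of the pad: the frosted band belongs here
- reader_head (a point): middle of the head's window, facing the pad, 112 mm from the pad's middle and 130 mm above the bench
- tape_roll: bystander: grey roll of tape, 84 mm across, 22 mm high, origin under its centre
- meter: bystander: hand meter 80 x 150 x 34 mm, origin under its centre
- jar: bystander: small white jar, 52 mm across, 65 mm high, origin under its centre
- driver: bystander: screwdriver lying on the bench
There are look-alikes about, which are no part of the job. There is more than one size of the stand; the job needs the largest.

How it is judged:
On the way:
1. the plate from the nearer slot lies on the sloped stand against its lip, label side up, let go of, with the other plate still in the farther slot (((distance between plate_a_mid and stand_seat below 0.01 m and angle between plate_a's own x axis and vertical below 1 rad and angle between the y axis of plate_a and the y axis of stand, either way round below 0.2 rad and contact force between the fingers and plate_a below 0.05 N and contact force between plate_a and stand above 0.1 N and linear speed of plate_a below 0.03 m/s and distance between plate_b and rack_far below 0.015 m and angle between plate_b's own z axis and vertical below 0.2 rad) or (distance between plate_b_mid and stand_seat below 0.01 m and angle between plate_b's own x axis and vertical below 1 rad and angle between the y axis of plate_b and the y axis of stand, either way round below 0.2 rad and contact force between the fingers and plate_b below 0.05 N and contact force between plate_b and stand above 0.1 N and linear speed of plate_b below 0.03 m/s and distance between plate_a and rack_far below 0.015 m and angle between plate_a's own z axis and vertical below 0.2 rad))), for 0.3 s.
At the end, for the whole second after the job is handed in: The near-slot plate is held at rest by the fingers only, label up, level within 12 degrees, middle 70 to 140 mm above the bench, frosted band within 30 mm horizontally of the pad's middle, frosted end pointing at the head within 15 degrees; the other plate stands in the far slot within 15 mm (((horizontal distance between plate_a_frost and reader_spot below 0.03 m and y of reader_head in the frame of plate_a below -0.06 m and angle between the y axis of plate_a and the x axis of reader, either way round below 0.26 rad and angle between plate_a's own x axis and vertical below 0.22 rad and height (world z) of plate_a_mid between 0.07 and 0.14 m and contact force between the fingers and plate_a above 1 N and linear speed of plate_a below 0.02 m/s and contact force between plate_a and reader below 0.05 N and contact force between plate_a and stand below 0.05 N and contact force between plate_a and rack below 0.05 N and distance between plate_b and rack_far below 0.015 m and angle between plate_b's own z axis and vertical below 0.2 rad) or (horizontal distance between plate_b_frost and reader_spot below 0.03 m and y of reader_head in the frame of plate_b below -0.06 m and angle between the y axis of plate_b and the x axis of reader, either way round below 0.26 rad and angle between plate_b's own x axis and vertical below 0.22 rad and height (world z) of plate_b_mid between 0.07 and 0.14 m and contact force between the fingers and plate_b above 1 N and linear speed of plate_b below 0.02 m/s and contact force between plate_b and reader below 0.05 N and contact force between plate_b and stand below 0.05 N and contact force between plate_b and rack below 0.05 N and distance between plate_a and rack_far below 0.015 m and angle between plate_a's own z axis and vertical below 0.2 rad))); the arm keeps its last pose, push and grip.
It fails at once if the tape roll is moved by more than 30 mm (distance of tape_roll from where it was at the start of the episode above 0.03 m).
It fails at once if the meter is moved by more than 30 mm (distance of meter from where it was at the start of the episode above 0.03 m).
It fails at once if the jar is moved by more than 30 mm (distance of jar from where it was at the start of the episode above 0.03 m).
It fails at once if the driver is moved by more than 30 mm (distance of driver from where it was at the start of the episode above 0.03 m).
It also fails if it takes over 54 s, if anything falls off the work surface, if the arm or the gripper's body presses on something with over 40 N, if the wrist force passes 120 N, or if a joint passes its speed limit or range.

## Working session

There is one attempt and no reset: what is moved stays moved. The work goes in short steps, each a Python script; the robot and the scene stay as the last script left them, time stands still between calls to the robot, and variables do not carry over. Pictures are saved under pics/ and viewed, and the job is handed in when it is done.

```bash
mkdir -p pics; ls; python3 - <<'E'
from station import manip
import cv2,numpy as np
for n in ["scene","top","wrist"]:
    im=manip.camera(n); cv2.imwrite(f"pics/{n}0.png",im)
    p=manip.camera_params(n); print(n,{k:np.round(v,4).tolist() for k,v in p.items()})
s=manip.get_state(); print(s["time"],s["eef_pos"],s["eef_rot"],s["grip_width"],s["force"],manip.tcp_to_grasp)
E
```

```text
pics
scene {'mtx': [[545.4939, 0.0, 285.3729], [0.0, 545.4939, 217.5305], [0.0, 0.0, 1.0]], 'rvec': [1.1518, 2.5585, -0.7839], 'tvec': [0.3973, -0.3301, 1.4465]}
top {'mtx': [[524.0178, 0.0, 278.3547], [0.0, 524.0178, 207.0253], [0.0, 0.0, 1.0]], 'rvec': [2.1382, -2.1108, 0.2277], 'tvec': [-0.0166, 0.5976, 1.2069]}
wrist {'mtx': [[369.0038, 0.0, 275.3265], [0.0, 369.0038, 217.2274], [0.0, 0.0, 1.0]], 'mount': [[0.0003, -0.951, -0.3093, 0.0791], [1.0, 0.0005, -0.0004, 0.0004], [0.0005, -0.3093, 0.951, -0.1419], [0.0, 0.0, 0.0, 1.0]]}
0.15 [0.1458546 0.6072557 0.2303203] [-3.69498823e-01 -3.11943667e+00  2.45633591e-03] 0.08519958397301974 [ 0.16762186 -0.51421789  0.90212132] 0.0187
```

View pics/scene0.png

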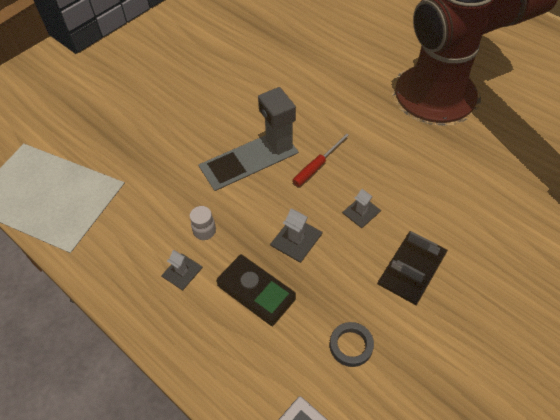

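View pics/top0.png

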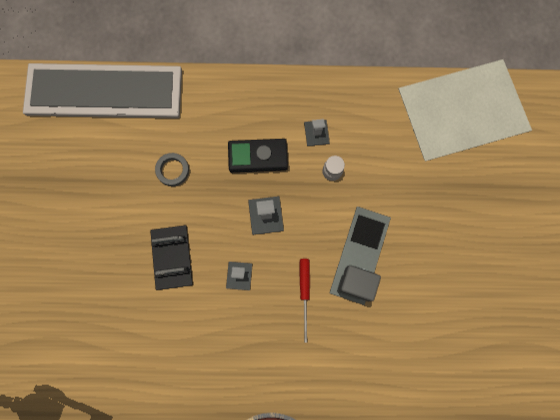

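View pics/wrist0.png

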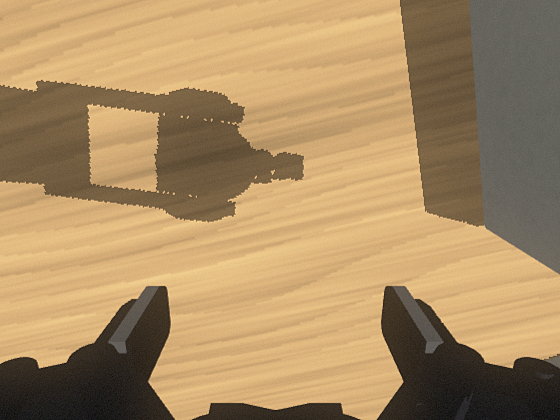

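The top view shows three stands, at (317,131), (266,214) and (239,275). The one at (266,214) has the largest foot. The rack is at (171,257), the reader pad at (368,232) and the reading head at (359,284). I'll enlarge these and measure them.

```bash
cat > h.py <<'E'
import numpy as np,cv2
from station import manip
from scipy.spatial.transform import Rotation as R
def cam(n):
    p=manip.camera_params(n); return p["mtx"],cv2.Rodrigues(np.array(p["rvec"],float))[0],np.array(p["tvec"],float).ravel()
def ray(n,uv):
    K,Rm,t=cam(n); d=Rm.T@np.linalg.solve(K,[uv[0],uv[1],1.]); return -Rm.T@t,d
def onz(n,uv,z):
    o,d=ray(n,uv); return o+d*(z-o[2])/d[2]
def proj(n,P):
    K,Rm,t=cam(n); q=K@(Rm@np.asarray(P)+t); return q[:2]/q[2]
E
python3 - <<'E'
from h import *
im=cv2.imread("pics/top0.png"); 
def crop(im,x0,y0,x1,y1,s,f): cv2.imwrite(f,cv2.resize(im[y0:y1,x0:x1],None,fx=s,fy=s,interpolation=cv2.INTER_CUBIC))
crop(im,220,110,340,300,3,"pics/c_st.png")
crop(im,140,215,200,300,7,"pics/c_rk.png")
crop(im,325,200,395,310,5,"pics/c_rd.png")
sc=cv2.imread("pics/scene0.png")
crop(sc,260,190,400,270,5,"pics/c_st2.png"); crop(sc,370,225,455,305,7,"pics/c_rk2.png")
for n,a in dict(tl=(152,228),tr=(187,226),bl=(154,289),br=(192,286)).items(): print("rack",n,onz("top",a,0.006).round(3))
for n,a in dict(tl=(249,199),tr=(280,197),bl=(252,234),br=(283,231)).items(): print("stand",n,onz("top",a,0.006).round(3))
for n,a in dict(tl=(358,217),tr=(385,224),bl=(350,243),br=(378,250)).items(): print("pad",n,onz("top",a,0.008).round(3))
E
```

```text
rack tl [0.551 0.304 0.006]
rack tr [0.557 0.218 0.006]
rack bl [0.401 0.291 0.006]
rack br [0.409 0.199 0.006]
stand tl [0.628 0.065 0.006]
stand tr [ 0.634 -0.014  0.006]
stand bl [0.539 0.055 0.006]
stand br [ 0.548 -0.022  0.006]
pad tl [ 0.585 -0.21   0.008]
pad tr [ 0.569 -0.278  0.008]
pad bl [ 0.519 -0.189  0.008]
pad br [ 0.503 -0.258  0.008]
```

View pics/c_st.png

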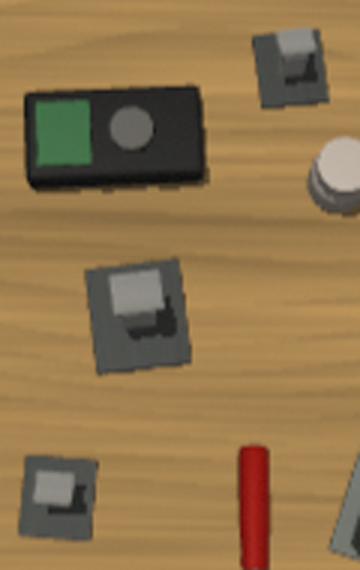

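View pics/c_rk.png

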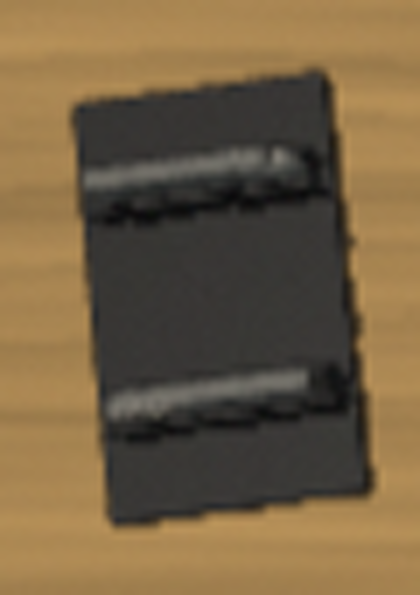

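View pics/c_rd.png

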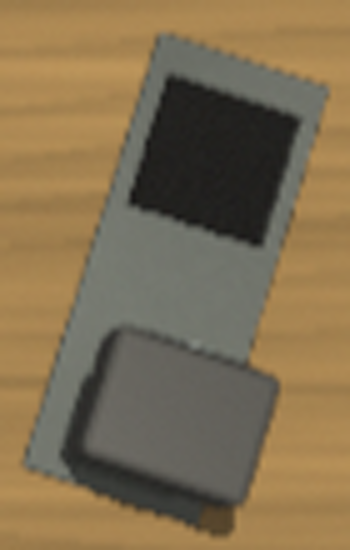

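View pics/c_st2.png

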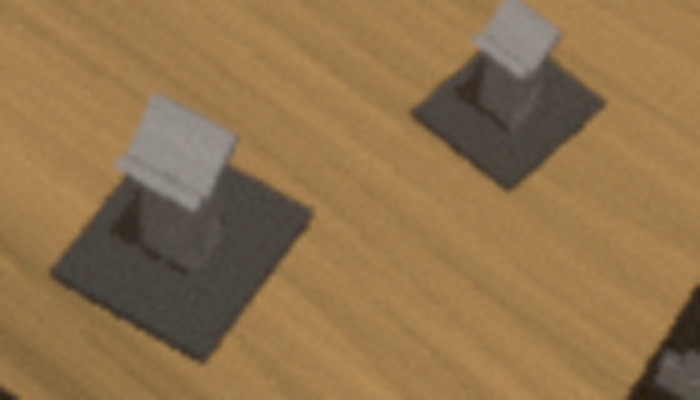

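View pics/c_rk2.png

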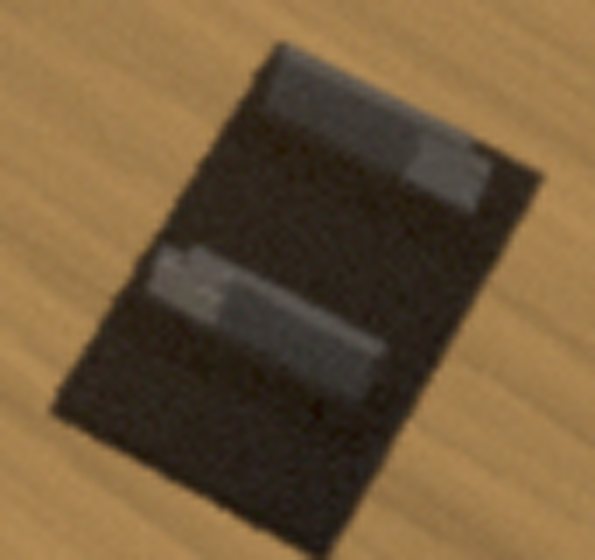

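The crops confirm it: the stand at (266,214) has a foot of about 90x79 mm, matching 90x80, and the other two are clearly smaller. Its lip faces away from the robot. In the scene view the near-slot plate has its frosted end at about (438,249). Next I'll fit contours.

```bash
python3 - <<'E'
from h import *
im=cv2.imread("pics/top0.png"); hsv=cv2.cvtColor(im,cv2.COLOR_BGR2HSV)
def fit(m,x0,y0,x1,y1,z,name):
    mm=np.zeros_like(m); mm[y0:y1,x0:x1]=m[y0:y1,x0:x1]
    cs=cv2.findContours(mm,cv2.RETR_EXTERNAL,cv2.CHAIN_APPROX_NONE)[0]; c=max(cs,key=cv2.contourArea).reshape(-1,2)
    w=np.array([onz("top",p,z)[:2] for p in c],np.float32)
    r=cv2.minAreaRect(w*1000); b=cv2.boxPoints(r)
    print(name,np.round(r[0],1),np.round(r[1],1),round(r[2],1),b.round(0).tolist())
gray=(hsv[...,1]<75).astype(np.uint8)
fit(gray,240,188,295,245,.005,"stand")
fit(gray,143,218,203,298,.005,"rack")
dark=(hsv[...,2]<50).astype(np.uint8)
fit(dark,345,210,392,255,.008,"pad")
fit(gray,325,200,395,262,.006,"readerbase_part")
for p in [(440,250),(395,262)]: print("scene pts",p)
sc=cv2.imread("pics/scene0.png")
for a in [(438,249),(412,238),(397,265),(420,277)]: print(a,onz("scene",a,.05).round(3))
E
```

```text
stand [587.8  22.4] [89.3 78.7] 7.9 [[538.0, 55.0], [549.0, -23.0], [637.0, -10.0], [627.0, 67.0]]
rack [479.2 254. ] [148.7  89.3] 8.4 [[399.0, 287.0], [412.0, 199.0], [559.0, 221.0], [546.0, 309.0]]
pad [ 548.4 -232.7] [68.4 67.9] 72.0 [[506.0, -255.0], [570.0, -276.0], [591.0, -211.0], [527.0, -190.0]]
readerbase_part [ 530.5 -227. ] [ 89.4 145.7] 71.9 [[447.0, -247.0], [586.0, -292.0], [614.0, -207.0], [475.0, -162.0]]
scene pts (440, 250)
scene pts (395, 262)
(438, 249) [0.434 0.277 0.05 ]
(412, 238) [0.447 0.221 0.05 ]
(397, 265) [0.52  0.235 0.05 ]
(420, 277) [0.512 0.285 0.05 ]
```

The measured sizes match: stand foot 89x79 mm, rack 149x89 mm, pad 68 mm. The near plate's frosted end points to rack +y, so by handedness its label faces the robot. Next I'll triangulate the board on the stand from the two fixed views.

```bash
python3 - <<'E'
import cv2
for n,b in dict(top=(248,190,290,240),scene=(268,200,328,265)).items():
    im=cv2.imread(f"pics/{n}0.png")[b[1]:b[3],b[0]:b[2]]
    g=cv2.resize(im,None,fx=9,fy=9,interpolation=cv2.INTER_NEAREST)
    g=cv2.convertScaleAbs(g,alpha=1.5)
    for i in range(0,g.shape[1],90): cv2.putText(g,str(b[0]+i//9),(i,10),0,.4,(0,0,255),1); cv2.line(g,(i,0),(i,g.shape[0]),(0,0,120),1)
    for i in range(0,g.shape[0],90): cv2.putText(g,str(b[1]+i//9),(0,i+10),0,.4,(0,0,255),1); cv2.line(g,(0,i),(g.shape[1],i),(0,0,120),1)
    cv2.imwrite(f"pics/b_{n}.png",g)
E
```

```text
(no output)
```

View pics/b_top.png

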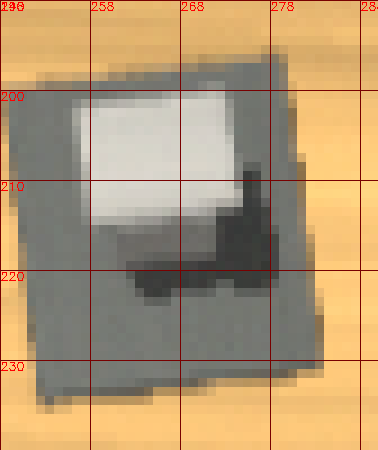

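View pics/b_scene.png

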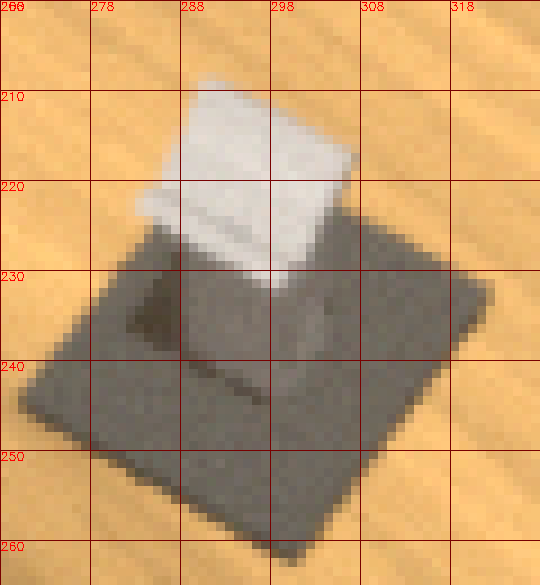

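```bash
python3 - <<'E'
from h import *
c=np.sqrt(.5); yaw=np.radians(7.9)
o=np.array([.5878,.0224,0]); X=np.array([np.cos(yaw),np.sin(yaw),0]);Y=np.array([-X[1],X[0],0]);Z=np.array([0,0,1.])
n=c*X+c*Z; u=-c*X+c*Z
fc=o+.0021*X+.0845*Z
for nm,(a,b) in dict(high_face=(.014,0),high_back=(.014,-.006),lip_top=(-.014,.008),lip_face=(-.014,0)).items():
    for s in (1,-1):
        P=fc+a*u+b*n+s*.02*Y
        print(nm,s,"top",proj("top",P).round(1),"scene",proj("scene",P).round(1))
E
```

```text
high_face 1 top [257.1 212.3] scene [306.2 217.8]
high_face -1 top [274.1 210.3] scene [289.9 209. ]
high_back 1 top [257.4 214.4] scene [307.3 217.5]
high_back -1 top [274.3 212.4] scene [291.1 208.7]
lip_top 1 top [256. 203.] scene [299.4 230.3]
lip_top -1 top [272.7 201. ] scene [283.2 221.3]
lip_face 1 top [256.3 205.8] scene [300.9 229.8]
lip_face -1 top [273.  203.8] scene [284.7 220.9]
```

The model of the stand, with the board centred on the foot, matches the pixels to about 0.5–1 px in both views. Now reachability.

```bash
cat >> h.py <<'E'
c=np.sqrt(.5); Z=np.array([0,0,1.])
def fr(yaw): X=np.array([np.cos(yaw),np.sin(yaw),0]); return X,np.cross(Z,X)
rX,rY=fr(np.radians(8.4)); rack=np.array([.4792,.2540,0])
sX,sY=fr(np.radians(7.9)); stand=np.array([.5878,.0224,0])
hX,hY=fr(np.radians(162.)); reader=np.array([.5484,-.2327,0])
near=rack-.038*rX
n=c*sX+c*Z; u=-c*sX+c*Z
seat=stand+.0021*sX+.0845*Z+.011*u+.0025*n
def rv(zt,yt):
    zt=zt/np.linalg.norm(zt); xt=np.cross(yt,zt); return R.from_matrix(np.column_stack([xt,yt,zt])).as_rotvec()
E
python3 - <<'E'
from h import *
def t(nm,p,o):
    q=manip.ik(p,o); print(nm,None if q is None else np.round(q,2))
print(seat)
for s in (1,-1):
    t(f"grasp s{s}",near+.042*Z,rv(-Z,s*-rX))      # plate x=-rX ; tool y=s*plate x
    t(f"grasphi s{s}",near+.25*Z,rv(-Z,s*-rX))
    tip=seat+(.025-.020)*u                        # tip 20mm below upper edge
    for k in (0,.03,.12): t(f"place s{s} {k}",tip+k*u,rv(-u,s*n))
    for a in (45,30,15,0):
        zt=-(np.sin(np.radians(a))*sX+np.cos(np.radians(a))*Z)
        t(f"regrasp s{s} a{a}",seat+.014*zt,rv(zt,s*sY)); t(f" hi",seat-.12*zt,rv(zt,s*sY))
        # final: tool tilted relative to plate by (45-a) about plate y; plate x=Z, plate y=-hX, plate z=x cross y
        py=-hX; px=Z; pz=np.cross(px,py)
        d=np.radians(45-a)
        # in stand frame: n=c sX+cZ ; zt = -(cos d n + sin d u)
        zf=-(np.cos(d)*px+np.sin(d)*pz)
        mid=reader+.11*Z-.024*hX
        t(f" final",mid+.014*zf,rv(zf,s*py))
E
```

```text
[0.5839267  0.02186254 0.09404594]
grasp s1 [ 0.37 -0.03  2.03 -0.    1.14 -2.92]
grasphi s1 [ 0.37 -0.25  1.86 -0.    1.53 -2.92]
place s1 0 [-0.21 -0.32  2.33  0.6   0.44 -0.8 ]
place s1 0.03 [-0.23 -0.43  2.37  0.54  0.52 -0.75]
place s1 0.12 [-0.31 -0.8   2.47  0.44  0.79 -0.65]
regrasp s1 a45 [-0.03  0.58  1.36 -0.13  1.97 -1.75]
 hi [-0.02  0.7   1.02 -0.13  2.19 -1.76]
 final [-0.52  0.16  1.74 -0.    1.25 -0.2 ]
regrasp s1 a30 [-0.05  0.42  1.51 -0.09  1.73 -1.75]
 hi [-0.03  0.46  1.25 -0.09  1.95 -1.75]
 final [-0.41  0.16  1.74 -0.28  1.22  0.  ]
regrasp s1 a15 [-0.07  0.26  1.66 -0.05  1.48 -1.76]
 hi [-0.06  0.22  1.49 -0.05  1.7  -1.76]
 final [-0.3   0.21  1.74 -0.56  1.25  0.21]
regrasp s1 a0 [-0.09  0.1   1.83 -0.    1.21 -1.8 ]
 hi [-0.09 -0.03  1.73 -0.    1.45 -1.8 ]
 final [-0.22  0.28  1.73 -0.81  1.33  0.39]
grasp s-1 [ 0.37 -0.03  2.03 -0.    1.14  0.22]
grasphi s-1 [ 0.37 -0.25  1.86 -0.    1.53  0.22]
place s-1 0 [-0.21 -0.32  2.33  0.6   0.44  2.34]
place s-1 0.03 [-0.23 -0.43  2.37  0.54  0.52  2.39]
place s-1 0.12 [-0.31 -0.8   2.47  0.44  0.79  2.49]
regrasp s-1 a45 [-0.03  0.58  1.36 -0.13  1.97  1.4 ]
 hi [-0.02  0.7   1.02 -0.13  2.19  1.38]
 final [-0.52  0.16  1.74 -0.    1.25  2.94]
regrasp s-1 a30 [-0.05  0.42  1.51 -0.09  1.73  1.39]
 hi [-0.03  0.46  1.25 -0.09  1.95  1.39]
 final None
regrasp s-1 a15 [-0.07  0.26  1.66 -0.05  1.48  1.38]
 hi [-0.06  0.22  1.49 -0.05  1.7   1.38]
 final [-0.3   0.21  1.74 -0.56  1.25 -2.94]
regrasp s-1 a0 [-0.09  0.1   1.83 -0.    1.21  1.34]
 hi [-0.09 -0.03  1.73 -0.    1.45  1.34]
 final [-0.22  0.28  1.73 -0.81  1.33 -2.75]
```

All poses are reachable; I'll use the s=-1 branch. First I move over the near slot and check with the wrist camera.

```bash
cat >> h.py <<'E'
def wpix(P,st):  # world->wrist pixel
    p=manip.camera_params("wrist"); M=np.array(p["mount"]); Rt=R.from_rotvec(st["eef_rot"]).as_matrix()
    q=Rt.T@(np.asarray(P)-st["eef_pos"]); q=M[:3,:3].T@(q-M[:3,3]); k=np.array(p["mtx"])@q; return k[:2]/k[2]
def wray_z(uv,st,z):
    p=manip.camera_params("wrist"); M=np.array(p["mount"]); Rt=R.from_rotvec(st["eef_rot"]).as_matrix()
    d=Rt@M[:3,:3]@np.linalg.solve(np.array(p["mtx"]),[uv[0],uv[1],1.]); o=Rt@M[:3,3]+st["eef_pos"]
    return o+d*(z-o[2])/d[2]
def snap(f,n="wrist"):
    st=manip.get_state(); im=manip.camera(n); cv2.imwrite(f"pics/{f}.png",im); return st,im
E
python3 - <<'E'
from h import *
s=-1
manip.move_to(near+.16*Z,rv(-Z,s*-rX))
st,im=snap("w1"); print(st["time"],st["eef_pos"])
for y in (-.034,.034):
  for z in (.062,.036): print(y,z,wpix(near+y*rY+z*Z,st).round(1))
import pickle; pickle.dump({k:np.array(v) for k,v in st.items()},open("st1.pkl","wb"))
E
```

```text
1.8667 [0.44157468 0.24915713 0.16029987]
-0.034 0.062 [274.7 265.3]
-0.034 0.036 [274.7 250.9]
0.034 0.062 [274.8 171.2]
0.034 0.036 [274.8 164.4]
```

View pics/w1.png

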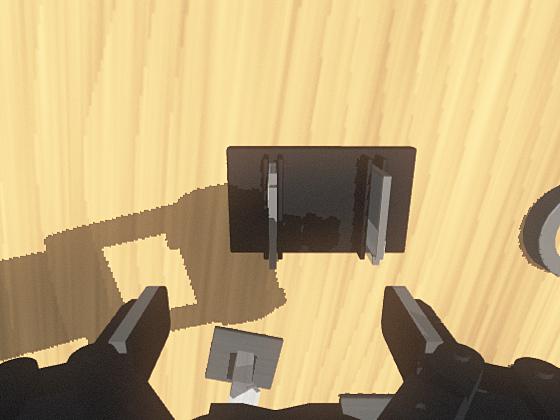

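The wrist view shows the near plate at column ~273, rows 165–268, centred between the fingers as predicted (274.7, 171–265). I'll enlarge it to confirm which end is frosted and where the label faces.

```bash
python3 - <<'E'
import cv2
im=cv2.imread("pics/w1.png")[140:275,245:400]
cv2.imwrite("pics/w1c.png",cv2.convertScaleAbs(cv2.resize(im,None,fx=4.4,fy=4.4,interpolation=cv2.INTER_CUBIC),alpha=1.6))
E
```

```text
(no output)
```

View pics/w1c.png

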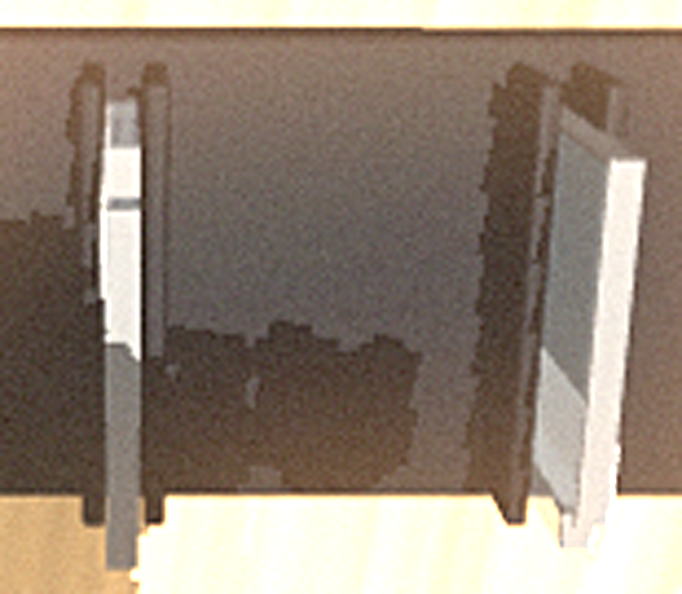

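The notch and frost are at the rack +y end (row ~187). By the given frame the label therefore faces -x, towards the robot. The plate sits about 1 mm in -x and 3 mm in -y from the slot centre, so I correct for that, then grip and lift.

```bash
python3 - <<'E'
from h import *
s=-1
g=near-.001*rX-.003*rY
manip.gripper_to(.04,40)
manip.movel(g+.10*Z,velocity=.15)
print(manip.movel(g+.042*Z,velocity=.07,guard=8), manip.get_state()["eef_pos"])
manip.gripper_to(0.0,40); manip.sleep(.1)
st=manip.get_state(); print(st["grip_width"],st["force"],st["time"])
manip.movel(g+.10*Z,velocity=.08)
manip.movel(g+.24*Z,velocity=.2)
st,_=snap("w2"); snap("s2","scene"); print(st["grip_width"],st["force"],st["time"])
E
```

```text
False [0.4414678  0.24551536 0.04243287]
0.004430311265389329 [-2.19154952 -0.58755777  4.15732043] 4.4583
0.0038253855300221136 [-0.01447459 -0.00880127 -0.45164491] 6.1833
```

View pics/w2.png

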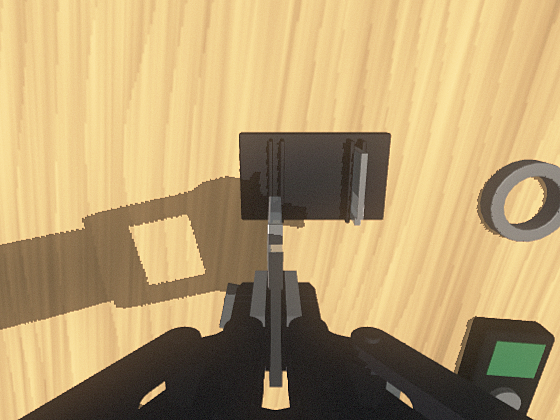

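View pics/s2.png

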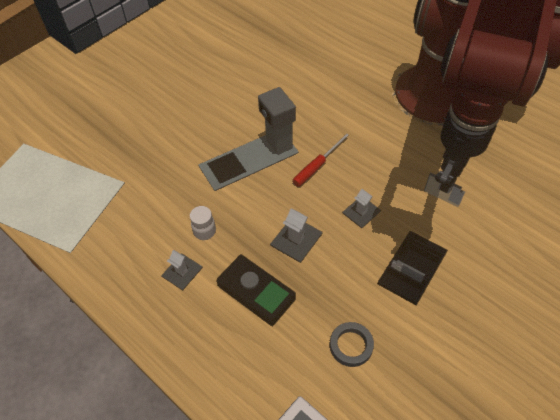

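The plate is held, about vertical, with the frosted end at rack +y; the far plate is still in its slot at (408,271). I'll check its position in the hand before placing.

```bash
python3 - <<'E'
from h import *
st=manip.get_state(); T=st["eef_pos"]
for y in (-.034,.026,.034):
  for z in (.020,.012,-.03): print(y,z,wpix(T+y*rY+z*Z,st).round(1))
im=cv2.imread("pics/w2.png")[180:400,220:330]
cv2.imwrite("pics/w2c.png",cv2.convertScaleAbs(cv2.resize(im,None,fx=2.7,fy=2.7,interpolation=cv2.INTER_CUBIC),alpha=1.6))
E
```

```text
-0.034 0.02 [274.6 388.8]
-0.034 0.012 [274.7 374.8]
-0.034 -0.03 [275.1 318.9]
0.026 0.02 [274.5 254. ]
0.026 0.012 [274.6 245.5]
0.026 -0.03 [275.1 212.5]
0.034 0.02 [274.5 233.1]
0.034 0.012 [274.6 225.6]
0.034 -0.03 [275.1 196.7]
```

View pics/w2c.png

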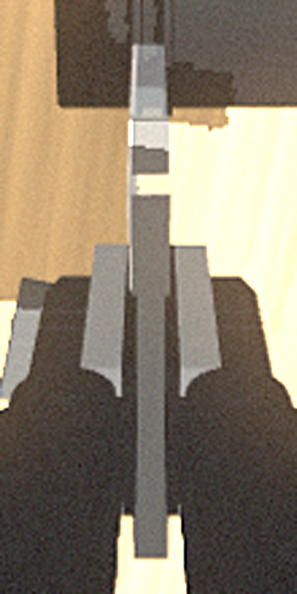

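The plate is within about 1 mm of nominal in the hand, and a white strip on the -x face confirms the label side. Now the move to the stand.

```bash
python3 - <<'E'
from h import *
s=-1
tip=seat+.005*u+.001*sY
o=rv(-u,s*n)
manip.move_to(tip+.08*u+.012*n+.03*Z,o)
manip.movel(tip+.03*u+.008*n,velocity=.15)
manip.movel(tip+.004*u+.006*n,velocity=.08)
st,_=snap("w3"); snap("s3","scene"); snap("t3","top");print(st["grip_width"],st["force"],st["time"],st["eef_pos"]-(tip+.004*u+.006*n))
E
```

```text
0.004239843736999786 [ 0.03858786  1.24590011 -0.42877343] 9.4 [ 2.83050894e-04 -7.02918226e-05  9.17436793e-04]
```

View pics/s3.png

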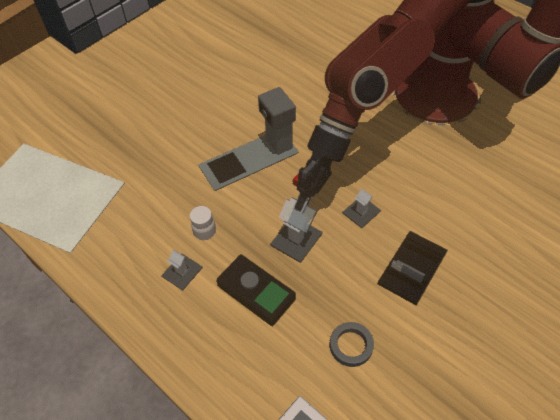

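View pics/w3.png

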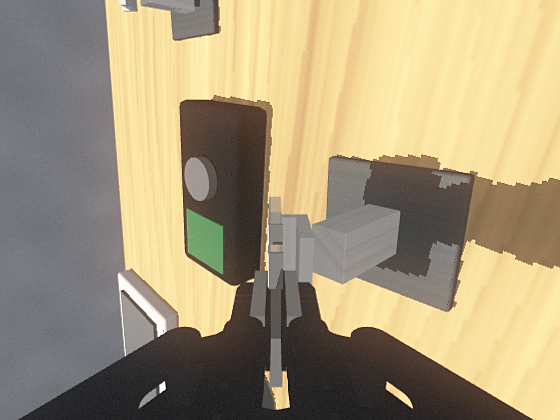

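The scene view shows the plate over the board at (296,212), frosted end to the left. The wrist view shows the plate edge (column 275) just off the board face (columns 283–312). Now the guarded lowering and sliding.

```bash
python3 - <<'E'
from h import *
tip=seat+.005*u+.001*sY
def rel():
    st=manip.get_state(); d=st["eef_pos"]-tip; return (d@u*1e3).round(2),(d@n*1e3).round(2),st["force"].round(2),round(st["time"],2)
print(manip.movel(tip+.004*u-.003*n,velocity=.02,guard=2.0),rel())
p=manip.get_state()["eef_pos"]+.0003*n
print(manip.movel(p-.008*u,velocity=.02,guard=2.5),rel())
snap("w4"); snap("s4","scene")
E
```

```text
True (np.float64(4.19), np.float64(-1.06), array([0.24, 1.06, 2.72]), 9.96)
True (np.float64(1.82), np.float64(-0.93), array([-4.52,  0.22,  4.42]), 10.22)
```

View pics/w4.png

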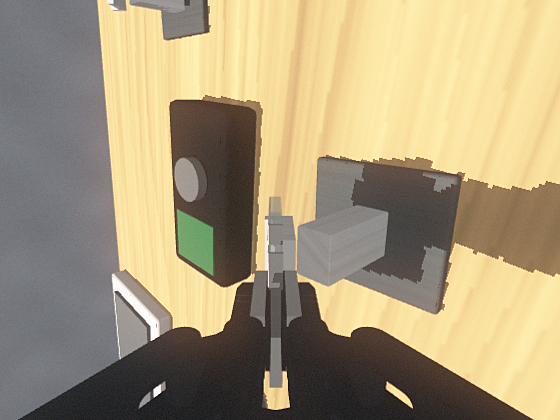

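Contact with the face at n≈-1 mm and with the lip at u≈+1.8 mm, with the force along +u as expected. Releasing and backing off.

```bash
python3 - <<'E'
from h import *
manip.gripper_to(.036); manip.sleep(.1)
p=manip.get_state()["eef_pos"]
manip.movel(p+.06*u,velocity=.12); manip.sleep(.3)
st,_=snap("w5"); snap("s5","scene"); snap("t5","top"); print(st["time"],st["grip_width"],st["force"])
a=cv2.imread("pics/s5.png")[190:265,260:350]; b=cv2.imread("pics/t5.png")[180:245,225:310]
cv2.imwrite("pics/s5c.png",cv2.resize(a,None,fx=8,fy=8,interpolation=cv2.INTER_NEAREST))
cv2.imwrite("pics/t5c.png",cv2.resize(b,None,fx=8,fy=8,interpolation=cv2.INTER_NEAREST))
def P(y,z,x=.0025): return seat+y*sY+(z-.025)*u+x*n
for q in [(-.034,0),(.034,0),(.034,.05),(-.034,.042),(-.026,.05)]: print(q,"scene",(8*(proj("scene",P(*q))-[260,190])).round(0),"top",(8*(proj("top",P(*q))-[225,180])).round(0),"w",wpix(P(*q),st).round(0))
E
```

```text
11.775 0.03609273422147289 [ 0.61032667  0.42687672 -0.38031742]
(-0.034, 0) scene [146. 225.] top [429. 171.] w [268. 169.]
(0.034, 0) scene [366. 346.] top [202. 198.] w [269. 266.]
(0.034, 0.05) scene [444. 173.] top [212. 293.] w [267. 305.]
(-0.034, 0.042) scene [208.  81.] top [444. 249.] w [267. 184.]
(-0.026, 0.05) scene [246.  67.] top [419. 268.] w [267. 203.]
```

View pics/s5c.png

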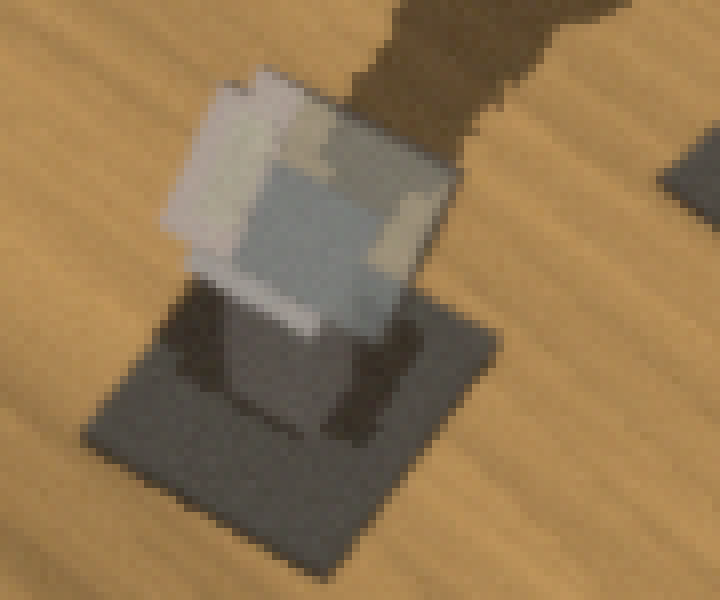

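View pics/t5c.png

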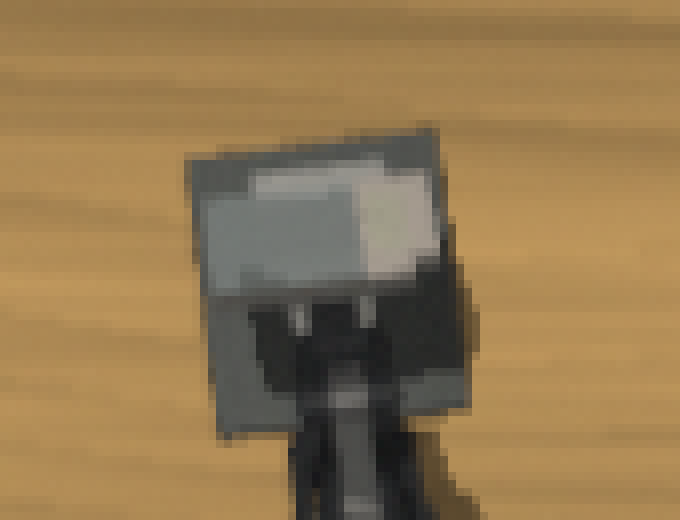

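View pics/w5.png

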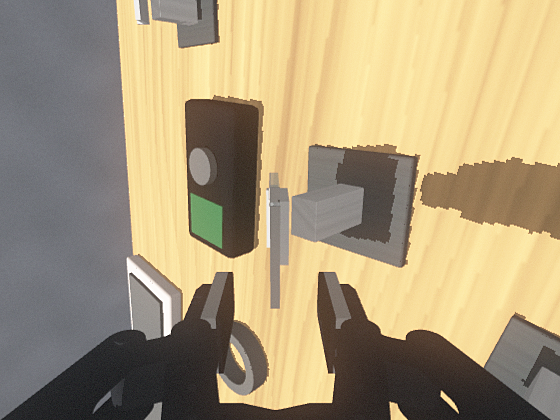

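The plate lies on the board: in the top crop its outline is within about 1 mm of prediction, with the white frosted band uppermost and towards stand -y. The scene view is off by about 1.5 px, which is within calibration. Next I come round to the face side and regrip it across the short ends.

```bash
python3 - <<'E'
from h import *
s=-1
p=manip.get_state()["eef_pos"]
manip.movel(p+.07*u,velocity=.25)
manip.move_to(seat+.22*Z,rv(-Z,s*sY))
manip.gripper_to(.085)
manip.move_to(seat+.11*n,rv(-n,s*sY))
st,_=snap("w6"); snap("s6","scene"); print(st["time"],st["grip_width"],st["joint_pos"].round(2),st["eef_pos"]-seat-.11*n)
def P(y,z,x=.0025): return seat+y*sY+(z-.025)*u+x*n
for q in [(-.034,0),(.034,0),(.034,.05),(-.034,.042),(-.026,.05)]: print(q,wpix(P(*q),st).round(0))
E
```

```text
14.875 0.0849440541430036 [-0.02  0.69  1.05 -0.13  2.18  1.39] [ 3.73015357e-04 -6.91075630e-05  1.20167702e-03]
(-0.034, 0) [325. 180.]
(0.034, 0) [226. 180.]
(0.034, 0.05) [229. 247.]
(-0.034, 0.042) [322. 237.]
(-0.026, 0.05) [311. 247.]
```

View pics/w6.png

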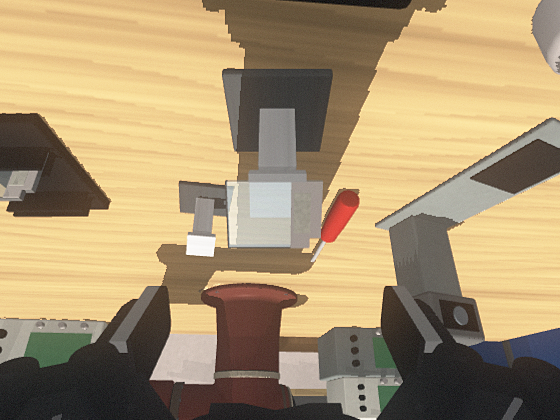

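View pics/s6.png

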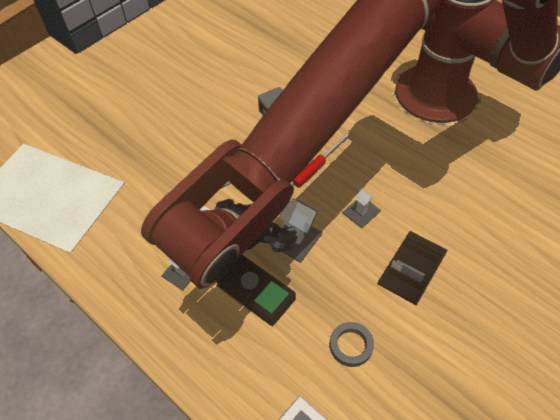

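The wrist view shows the plate's corners at (226,181), (323,181) and (228,247), within 1 px of prediction, with the frosted end on the right and the notch visible at (310,248). Now descend along the normal and grip the short ends.

```bash
python3 - <<'E'
from h import *
manip.movel(seat+.02*n,velocity=.15)
print(manip.movel(seat-.022*n,velocity=.06,guard=5))
st,_=snap("w7"); print(st["time"],st["force"],(st["eef_pos"]-seat)@n)
E
```

```text
False
16.575 [ 0.4069416  -0.54571679 -0.0694252 ] -0.02165810797057498
```

View pics/w7.png

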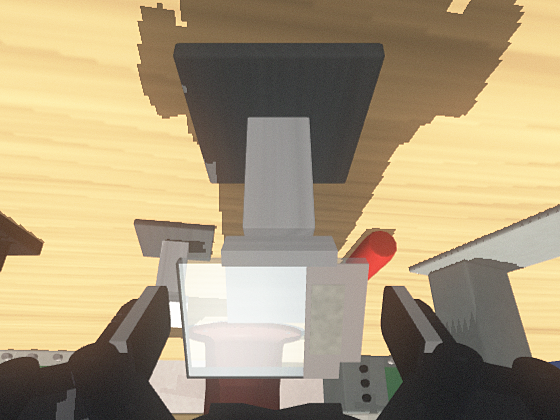

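The plate (columns 178–368, rows 263–378) lies centred between the fingers. Gripping and lifting.

```bash
python3 - <<'E'
from h import *
manip.gripper_to(.06,40); manip.sleep(.15)
st=manip.get_state(); print(st["grip_width"],st["force"],st["time"])
p=st["eef_pos"]
manip.movel(p+.01*n+.004*u,velocity=.04)
manip.movel(p+.08*n+.03*u,velocity=.15)
st,_=snap("w8"); print(st["grip_width"],st["force"],st["time"])
E
```

```text
0.06719873406547597 [3.67317975 0.9557549  2.83486289] 17.0833
0.06668640723328864 [-0.14614289 -0.36725584 -1.85375088] 18.175
```

View pics/w8.png

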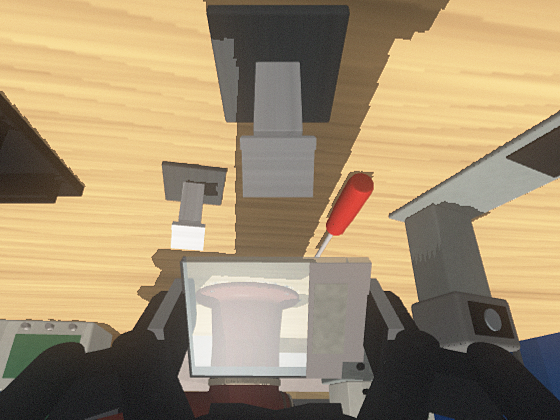

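The plate is held square, frosted end at camera right. Raise it, turn it level high up over the pad, then descend.

```bash
python3 - <<'E'
from h import *
s=-1
p=manip.get_state()["eef_pos"]
manip.movel(p+.13*Z,velocity=.2)
mid=reader-.024*hX
o=rv(-Z,hX)
print(manip.ik(mid+.25*Z,o))
manip.move_to(mid+.25*Z,o)
st,_=snap("w9"); snap("s9","scene"); print(st["grip_width"],st["force"],st["time"],st["joint_pos"].round(2))
E
```

```text
[-5.17963099e-01  2.97786577e-02  1.60534949e+00 -4.44089210e-16
  1.50646451e+00  2.93778882e+00]
0.06692871871912161 [-0.43778587  0.41800347  0.30459398] 20.425 [-0.52  0.03  1.61  0.    1.51  2.94]
```

View pics/w9.png

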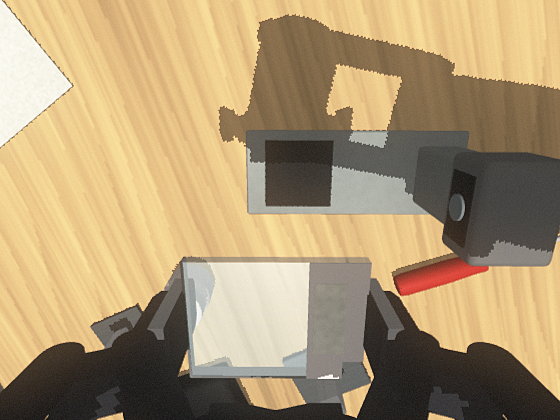

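View pics/s9.png

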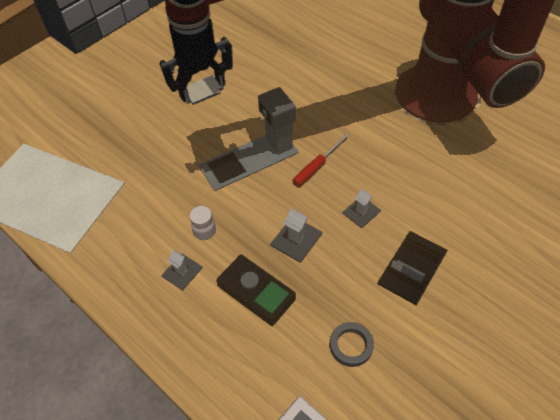

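The plate points at the head, which the wrist view shows on the right at (457,207). I cross-check the pad position from the wrist picture (pad centre about (299,173)), then descend.

```bash
python3 - <<'E'
from h import *
st=manip.get_state(); print("pad from wrist",wray_z((299,173.5),st,.008).round(4),"top",reader)
mid=reader-.024*hX
manip.movel(mid+.12*Z,velocity=.15)
print(manip.movel(mid+.083*Z,velocity=.06,guard=6)); manip.sleep(.5)
st,_=snap("w10"); snap("s10","scene"); snap("t10","top"); print(st["grip_width"],st["force"],st["time"],st["eef_pos"])
for y in (.034,.013,-.034):
  for x in (.025,-.025): print(y,x,wpix(mid+y*hX+x*np.cross(hX,-Z)+.1075*Z,st).round(0))
E
```

```text
pad from wrist [ 0.5469 -0.2344  0.008 ] top [ 0.5484 -0.2327  0.    ]
False
0.06673820883498982 [-0.43447395  0.45304998 -0.65756501] 22.8083 [ 0.57128091 -0.24013282  0.08310988]
0.034 0.025 [373. 260.]
0.034 -0.025 [363. 378.]
0.013 0.025 [313. 260.]
0.013 -0.025 [309. 377.]
-0.034 0.025 [178. 260.]
-0.034 -0.025 [188. 377.]
```

View pics/w10.png

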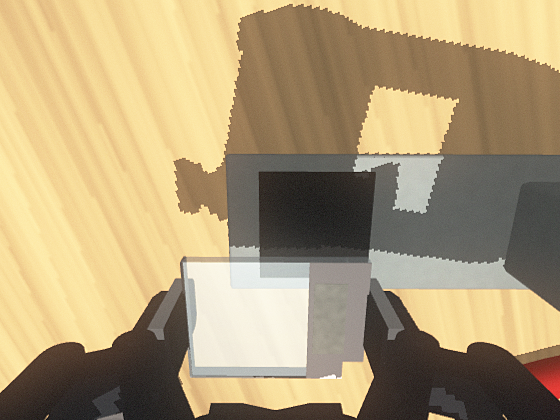

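View pics/s10.png

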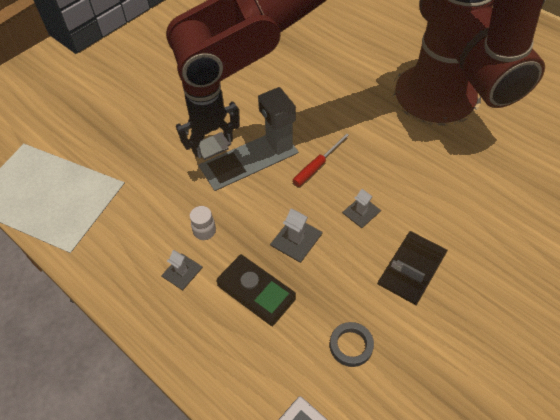

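View pics/t10.png

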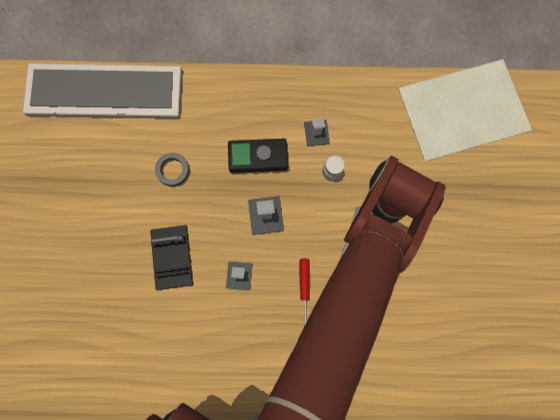

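The plate corners in the wrist view, (182,259), (371,259) and (188,377), are within 4 px of a level plate at about 105 mm. The frosted end is aimed at the head. The far plate and the things lying around are where they were, so I hand in.

```bash
python3 - <<'E'
from station import manip
manip.job_done(); s=manip.get_state(); print(s["time"],s["grip_width"],s["eef_pos"])
E
```

```text
the job is handed in; nothing more can be done
the job is handed in; nothing more can be done
```

I took the plate from the near slot and laid it on the largest stand, label up and long edge on the lip, then let go. I then gripped it again across its short ends and handed in while holding it level over the reader pad. The interface gives no verdict. The clock read 22.8 s just before I handed in, against the 54 s limit.

**On the stand:** In the top view the plate's outline was within about 1 mm of the expected seat. The scene view disagreed by about 1.5 px, and the wrist view taken at release by 3–6 px (a few mm). A second wrist view, from the face side, agreed within 1 px.

**At the reader:** The plate's corners in the wrist view were within 4 px of a level plate about 105 mm above the bench. The frosted end pointed at the reading head. The pad position from the wrist and top cameras agreed to about 2 mm, and the finger opening of 66.7 mm is consistent with holding the 68 mm plate.

**The rest:** The last pictures showed the far plate still in its slot. The tape roll, meter, jar and screwdriver looked unmoved by eye; I did not measure them.

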